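# Prise open the scrap box and clear the offcuts

### The job

Clear the two small dark wood offcuts, a plain block and a stepped one, off the bench into the scrap box: pick up the prising knife, slip its blade into the slot under the shut lid and lever the lid up and over until it leans back past upright. Then lay the knife down flat on the bench and put both offcuts in the box, leaving the lid open. Touch the lid only with the knife, never with the robot itself, and do not disturb the other things on the bench.

Things in the scene. Friction and masses are not known exactly. Their poses are not given: they have to be found in the camera images.
- scrap_box: open-topped wooden scrap box, fixed to the bench, 120 (its x, depth) x 160 (its y, width) x 70 mm high, walls and floor 6 mm. Origin: centre of its underside on the bench; +x points from the notched front wall to the hinged back wall. In the middle of its front wall's top edge is a notch 80 mm wide and 10 mm high, leaving a slot between wall and closed lid
- notch (a point): centre of that slot, on the outer face of the front wall, 65 mm above the bench; axes as the box
- box_in (a point): centre of the box's inner floor, 6 mm above the bench; axes as the box
- hinge (a point): middle of the lid's hinge line, on top of the back wall, 70 mm above the bench; the hinge axis is the box's y
- lid_angle (a joint): angle of the wooden lid, 0 closed flat on the box, growing as its front edge swings up and back; upright at 1.57, stop at 1.9. It falls shut when let go well below upright, and stays open when past upright
- lid: the wooden lid with its two battens, 120 x 160 mm, 10 mm thick (14 over the battens), 0.19 kg, flush with the box's front, no handle. Origin: at the hinge line in the lid's underside; the lid extends 120 mm along its -x, its z is the lid's upper side
- lid_edge (a point): middle of the lid's front lower edge, 120 mm from the hinge; axes as the lid
- knife: prising knife lying on the bench, 212 mm long, 0.14 kg: wooden handle 115 x 22 x 26 mm (along its x, wide in y, high in z), then a brass ferrule of 12 mm and a flat steel blade 85 long, 22 wide and 2.5 mm thick at mid-height of the handle, pointing to +x. Origin: centre of the handle's underside
- knife_tip (a point): middle of the blade's front edge, 154.5 mm ahead of the handle's middle and 13 mm above its underside; axes as the knife
- knife_grip (a point): place to grip the handle, near the centre of mass, 35 mm ahead of the handle's middle, 13 mm above its underside (119.5 mm behind the tip)
- offcut_block: dark wooden offcut, a plain block 48 (x) x 28 (y) x 26 mm high, 30 g. Origin: centre of its underside
- block_center (a point): centre of the plain block
- offcut_step: dark wooden offcut, a stepped block: foot 54 (x) x 30 (y) x 14 mm, with a step 26 mm long (from x = -27 to -1 mm) rising to 30 mm. Origin: centre of its underside
- step_center (a point): point 13 mm above the stepped offcut's underside centre
- plane: small block plane of dark steel and brass, 85 x 30 x 35 mm; a bystander
- ball_awl: turned wooden ball knob standing upright, 38 mm across, 44 mm tall; a bystander
- glue_jar: amber glass jar with a dark stopper, 60 mm across, 75 mm tall; a bystander
- cork_block: cork sanding block 100 x 60 x 30 mm; a bystander
- mallet: wooden mallet, head 90 mm long and 50 mm thick (origin under its middle), handle 200 mm along -x; a bystander
- square: small try square, wooden stock 90 mm, thin steel arm 130 mm; a bystander

How it is judged (in metres and radians):
On the way, in this order (a step that is already met when the one before it is completed fails the run):
1. the knife is lifting the partly open lid (value of joint lid_angle between 0.1 and 1.2 rad and contact force between knife and lid above 0.2 N), for 0.1 s.
2. the lid leans back past upright (value of joint lid_angle above 1.6 rad), for 0.2 s.
At the end, for the whole second after the job is handed in: Lid open past upright (over 1.6 rad); both offcuts at rest with centres inside the box's walls and under 62 mm above the bench; knife at rest, lying level (within 0.17 rad) on the bench (origin under 35 mm) (value of joint lid_angle above 1.6 rad and x of block_center in the frame of scrap_box between -0.056 and 0.056 m and y of block_center in the frame of scrap_box between -0.076 and 0.076 m and height (world z) of each of block_center, step_center below 0.062 m and x of step_center in the frame of scrap_box between -0.056 and 0.056 m and y of step_center in the frame of scrap_box between -0.076 and 0.076 m and linear speed of each of offcut_block, offcut_step, knife below 0.02 m/s and height (world z) of knife below 0.035 m and angle between knife's own x axis and vertical between 1.4 and 1.74 rad); the robot touches nothing.
It fails at once if the robot itself presses on the lid (over 1.5 N) (contact force between any of the fingers, the arm and lid above 1.5 N).
It fails at once if a bystander is moved more than 30 mm (distance of any of plane, ball_awl, glue_jar, cork_block, mallet, square from where it was at the start of the episode above 0.03 m).
It also fails if it takes over 72 s, if anything falls off the work surface, if the arm or the gripper's body presses on something with over 40 N, if the wrist force passes 120 N, or if a joint passes its speed limit or range.

### The arm

A 6-joint arm with a two-finger parallel gripper is mounted at the origin on the work surface. World frame = base frame: x ahead of the robot, y to its left, z up, the work surface at z = 0. Lengths are in m, angles in degrees, forces in N, time in s.
With the tool pointing down it reaches from about 0.4 to 0.825 m from the base axis. Payload 7 kg.
Tool frame: the origin (TCP) lies at the very end of the fingers, on their centre line; the grasp point (between the pads) lies 19 mm behind it; y points along the fingers, z is the direction in which the jaws open and shut, and the axes are right-handed (so a half turn about y gives the same grasp; the last joint's range is limited). The gripper opens to 88 mm and grips with 3 to 60 N. Pads are 19 mm wide; open, the fingers measure 130 mm over their backs; the gripper's body (78 mm by 193 mm) begins 47 mm behind the grasp point.
Start: joints at [16.507, 20.546, 0.682, 0, -70.136, -16.507], TCP at [0.675, -0, 0.201] pointing down, gripper open.
Joint ranges: [-176.03, 176.03], [-82.01, 121.73], [-58.28, 71.71], [-173.87, 95.51], [-174.79, -0.11], [-173.66, 173.66]. Speed limits (degrees/s): [136.94, 136.94, 172.46, 180, 180, 180].

### API

Orientations are given as [roll, pitch, yaw] about the fixed x, y, z axes, in that order (R = Rz(yaw) Ry(pitch) Rx(roll)).
In Python, from cell import manip, move_gripper, vision, finish_job gives the robot as it stands. The module is installed in compiled form; this text tells all that it offers. Calls block until the motion is done:
- manip.move_to(position, orientation): joint-space move of the TCP to a pose.
- manip.move_straight(position, frame=None, vel=0.15, threshold=None): straight line of the TCP; frame=None keeps the orientation; vel is the mean speed in m/s. With threshold (N) it stops when the force on the tool has changed by that much, and returns True; else False.
- manip.move_j(angles): joint-space move.
- move_gripper(opening, grip_force=None): finger opening in m; grip_force is the grip in N (None keeps the last); returns when the fingers have stopped.
- manip.hold(seconds).
- manip.ik(position, orientation): joint angles nearest the present ones, or None.
- vision.camera(name): name is "scene" or "side" or "wrist"; returns a dict with "frame" (420x560x3 uint8, red, green, blue), "z_map" (420x560 float32, m along the optical axis (not along the pixel's ray), 0 where there is no reading), "intrinsics" (3x3 intrinsics, pixels), "rvec" (rotation vector, rad) and "tvec" (3), from world to camera coordinates, as OpenCV has them; the wrist camera has in their place "tool_from_camera" (4x4, takes a point from camera to tool coordinates, whose origin is the TCP and whose axes are the tool frame's). Camera axes: x right, y down, z forward; pixel columns grow to the right and rows downward; lengths in m; the calibration is good to about 2 mm. A picture is of the moment at which its call begins: read the wrist's pose just before it.
A pose or a line that the arm cannot do raises manip.IKError and nothing moves.
- finish_job(): hands the job in, once; it reports no verdict.
Readings, each from a call of its own:
- manip.get_time(): time.
- manip.get_qpos(): joint angles.
- manip.get_dq(): joint speeds.
- manip.get_tau(): joint torques, N m.
- manip.get_position(): TCP position.
- manip.get_eef_rot(): TCP orientation.
- manip.get_wrist_force(): force on the tool from outside, world axes, zero at the start.
- manip.get_torque(): the same for the moment, N m.
- manip.get_width(): finger opening in m.
Only numpy, scipy, OpenCV 4.12 (cv2) and the standard library are available. Lean on these libraries where they do the work, as an engineer would, in place of code of your own. Each camera call takes 0.05 s, during which the arm holds its last target.

## Working session

There is one attempt and no reset: what is moved stays moved. The work goes in short steps, each a Python script; the robot and the scene stay as the last script left them, time stands still between calls to the robot, and variables do not carry over. Pictures are saved under pics/ and viewed, and the job is handed in when it is done.

```bash
ls; mkdir -p pics
cat > h.py <<'E'
import numpy as np, cv2
from cell import manip, move_gripper, vision, finish_job
def save(n,c): cv2.imwrite(f'pics/{n}.png',c['frame'][:,:,::-1])
def cloud(c):
    K=c['intrinsics'];z=c['z_map'];v,u=np.mgrid[:z.shape[0],:z.shape[1]]
    P=np.stack([(u-K[0,2])/K[0,0]*z,(v-K[1,2])/K[1,1]*z,z],-1)
    R=cv2.Rodrigues(np.array(c['rvec'],float))[0]
    W=(P-np.array(c['tvec']).reshape(3))@R
    W[z==0]=np.nan
    return W
E
python3 - <<'E'
from h import *
import pickle
for n in ['scene','side','wrist']:
    c=vision.camera(n);save(n+'0',c);pickle.dump(c,open(n+'0.pkl','wb'))
    print(n,c['intrinsics'].tolist(),c.get('rvec'),c.get('tvec'),c.get('tool_from_camera'))
print(manip.get_time(),manip.get_eef_rot(),manip.get_width())
E
```

```text
pics
scene [[385.6754209673457, 0.0, 279.99954359595284], [0.0, 385.6754209673457, 214.43385128043553], [0.0, 0.0, 1.0]] [ 1.36446485  2.09000566 -0.96183139] [ 0.20975946 -0.23419649  1.58338848] None
side [[384.5686710968935, 0.0, 278.37754300960546], [0.0, 384.5686710968935, 209.87088253497006], [0.0, 0.0, 1.0]] [ 2.20487038 -0.34952521  0.17266559] [-0.50973737  0.14003798  1.0631517 ] None
wrist [[336.2965018920799, 0.0, 279.5501963721161], [0.0, 336.2965018920799, 219.1019454409928], [0.0, 0.0, 1.0]] None None [[ 1.03379898e-03  9.54403130e-01  2.98519007e-01 -8.14193284e-02]
 [ 1.88179366e-04 -2.98519347e-01  9.54403565e-01 -1.84134077e-01]
 [ 9.99999448e-01 -9.30486312e-04 -4.88207972e-04  9.75093830e-04]
 [ 0.00000000e+00  0.00000000e+00  0.00000000e+00  1.00000000e+00]]
0.15 [-8.99274465e+01  7.96920525e-03  8.99937404e+01] 0.08741355682942976
```

View pics/scene0.png

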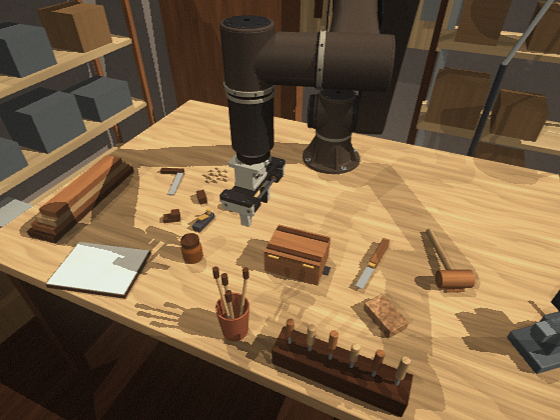

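View pics/side0.png

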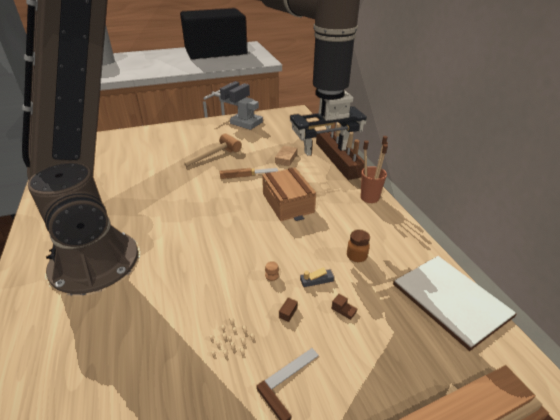

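View pics/wrist0.png

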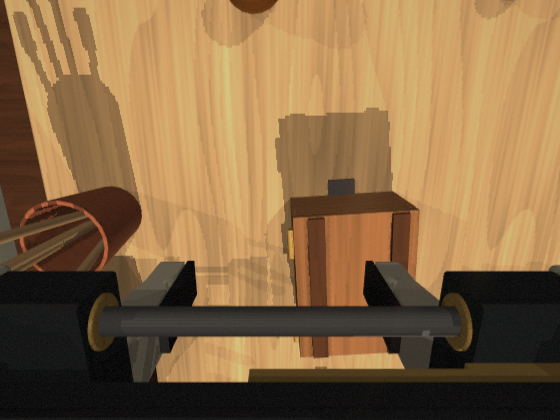

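Run:
```python
from h import *
import pickle
res=500 # px/m
# merged topdown: x 0.25..0.95 (up), y -0.5..0.6(left)
H=int(0.75*1000);Wd=int(1.1*700)
for n in ['scene','side']:
    c=pickle.load(open(n+'0.pkl','rb'));W=cloud(c)
    img=np.zeros((580,790,3),np.uint8);zz=np.full((580,790),-1.)
    s=700
    ok=np.isfinite(W[...,2])&(W[...,2]>-.03)&(W[...,2]<.12)
    p=W[ok];f=c['frame'][ok]
    r=((0.98-p[:,0])*s).astype(int);q=((0.55-p[:,1])*s).astype(int)
    m=(r>=0)&(r<578)&(q>=0)&(q<788)
    o=np.argsort(p[m,2])
    for a,b,col in zip(r[m][o],q[m][o],f[m][o]): img[a:a+2,b:b+2]=col[::-1]
    cv2.imwrite(f'pics/top_{n}.png',img)
    g=W[...,2][(np.abs(W[...,2])<.02)];print(n,np.median(g))
    for nm,(u,v) in {'scene':{'knifeh':(383,250),'tip':(361,285),'box':(297,242),'dark':(326,269),'blk?':(201,196),'step?':(172,216),'cork':(385,312)},'side':{'knifeh':(236,173),'tip':(282,170),'box':(285,183),'dark':(299,217),'blk':(288,307),'step':(340,304),'ball':(272,268),'jar':(358,238)}}[n].items():
        print(nm,W[v,u].round(4))
```

```text
scene -0.00015608408154363344
knifeh [0.4697 0.3098 0.0263]
tip [0.616  0.2826 0.0153]
box [0.5912 0.0818 0.078 ]
dark [0.5883 0.1737 0.0026]
blk? [ 0.4652 -0.3251  0.0265]
step? [ 0.595  -0.3531  0.0271]
cork [0.6879 0.3613 0.0286]
side 0.0009034715250702974
knifeh [0.4699 0.2897 0.0204]
tip [0.6027 0.1656 0.0805]
box [0.5875 0.09   0.0793]
dark [6.043e-01 3.000e-04 4.500e-03]
blk [ 0.4512 -0.334   0.0249]
step [ 0.569  -0.3681  0.0309]
ball [ 0.4477 -0.2187  0.0431]
jar [ 0.6885 -0.2158  0.0766]
```

View pics/top_scene.png

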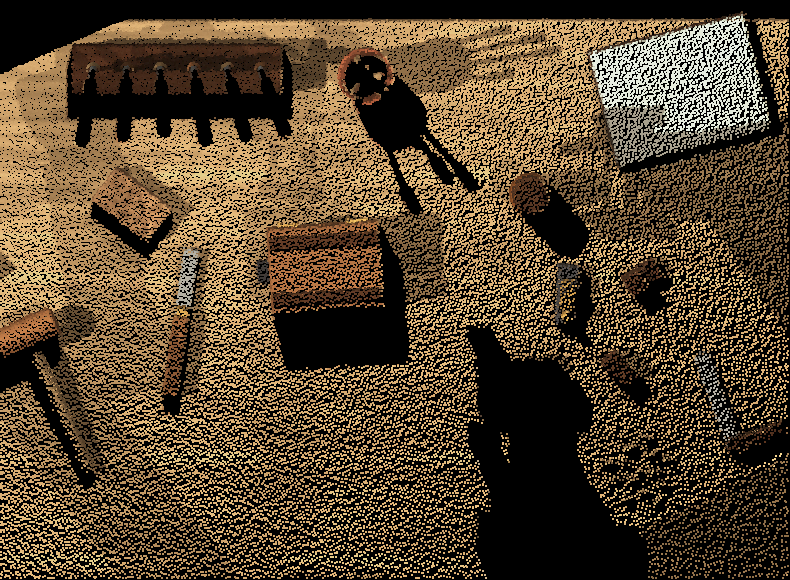

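View pics/top_side.png

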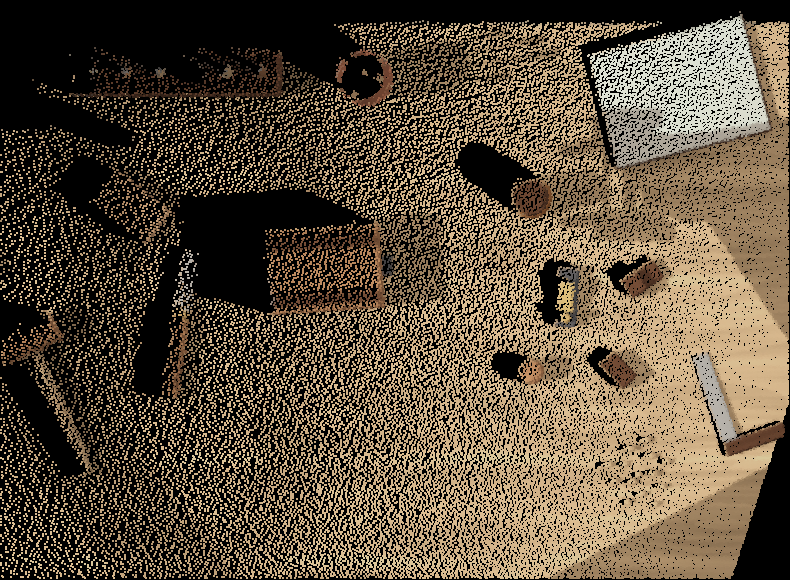

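Run:
```python
from h import *
import pickle
C={n:pickle.load(open(n+'0.pkl','rb')) for n in ['scene','side']}
def sel(n,x,y,z):
    W=cloud(C[n]);m=np.all([(W[...,i]>a)&(W[...,i]<b) for i,(a,b) in enumerate([x,y,z])],0)
    return W[m]
def rect(p): 
    r=cv2.minAreaRect((p[:,:2]*1000).astype(np.float32)); return np.round(r[0],1),np.round(r[1],1),round(r[2],1)
for nm,x,y,z in [('knifehandle',(.38,.55),(.24,.35),(.022,.03)),('handle body',(.38,.55),(.24,.35),(.006,.03)),('blade',(.53,.64),(.24,.33),(.008,.03)),('knife',(.38,.64),(.24,.33),(.008,.03)),
  ('lid',(.5,.7),(-.03,.2),(.074,.09)),('block',(.42,.51),(-.38,-.29),(.02,.035)),('blockall',(.42,.51),(-.38,-.29),(.006,.035)),
  ('stepall',(.53,.63),(-.42,-.31),(.006,.04)),('steptop',(.53,.63),(-.42,-.31),(.025,.04)),('stepfoot',(.53,.63),(-.42,-.31),(.009,.018)),('plane',(.5,.62),(-.31,-.21),(.006,.05)),('ball',(.42,.49),(-.25,-.17),(.006,.06))]:
    for n in C:
        p=sel(n,x,y,z)
        if len(p)>10: print(nm,n,len(p),*rect(p),'z',np.percentile(p[:,2],[5,50,95]).round(4))
for n in C:
    c=C[n];f=c['frame']
    b={'scene':[(240,220,440,300),(140,180,240,240)],'side':[(215,150,325,230),(255,250,370,330)]}[n]
    for i,(a,b_,d,e) in enumerate(b): cv2.imwrite(f'pics/crop_{n}{i}.png',cv2.resize(f[b_:e,a:d,::-1],None,fx=5 if d-a<130 else 4,fy=5 if d-a<130 else 4,interpolation=cv2.INTER_CUBIC))
```

```text
knifehandle scene 211 [480.9 297.8] [ 22.  128.3] 82.0 z [0.0225 0.0251 0.0279]
knifehandle side 129 [476.9 299.9] [ 27.7 124.4] 82.2 z [0.0225 0.0261 0.0288]
handle body scene 291 [484.4 297.4] [ 22.3 135.5] 81.9 z [0.0121 0.0243 0.0277]
handle body side 280 [480.7 296.9] [129.   77.2] 17.1 z [0.0074 0.0212 0.0281]
blade scene 219 [577.8 283.1] [22.9 97.6] 82.0 z [0.0109 0.0144 0.0221]
blade side 100 [576.4 285.7] [28.5 93.4] 81.5 z [0.0113 0.0149 0.0221]
knife scene 457 [521.7 291.6] [ 23.  211.1] 81.6 z [0.0114 0.0207 0.0273]
knife side 336 [518.4 293.9] [ 28.6 210.6] 81.9 z [0.0101 0.0184 0.0279]
lid scene 1807 [601.5  85.5] [127.2 160.1] 4.1 z [0.0771 0.0805 0.085 ]
lid side 1138 [596.7  88.4] [122.1 166.4] 4.5 z [0.0775 0.0812 0.086 ]
block scene 78 [ 455.5 -333.4] [53.3 28.3] 41.8 z [0.022  0.0255 0.0281]
block side 225 [ 452.1 -331.5] [49.7 28.1] 43.2 z [0.0227 0.0263 0.029 ]
blockall scene 107 [ 455.9 -333.6] [53.9 28.3] 44.8 z [0.009  0.0245 0.028 ]
blockall side 290 [ 452.3 -331.8] [49.7 28.8] 43.2 z [0.0092 0.0258 0.0286]
stepall scene 167 [ 602.9 -357.8] [73.  54.5] 31.5 z [0.0075 0.0161 0.0322]
stepall side 354 [ 583.4 -365.5] [34.3 54.6] 34.8 z [0.009  0.0169 0.0315]
steptop scene 67 [ 578.4 -356.5] [32.8 26.7] 33.5 z [0.0258 0.0298 0.0334]
steptop side 131 [ 574.8 -354.3] [32.2 26.7] 35.3 z [0.0262 0.0303 0.0322]
stepfoot scene 73 [ 586.2 -367.7] [33.1 54.4] 30.3 z [0.01   0.0136 0.0161]
stepfoot side 171 [ 584.1 -366.1] [34.3 52.7] 34.1 z [0.0097 0.0144 0.0171]
plane scene 245 [ 561.3 -261.1] [34.  84.4] 87.1 z [0.0087 0.02   0.036 ]
plane side 441 [ 556.4 -259. ] [32.1 85. ] 86.0 z [0.0084 0.0212 0.0379]
ball side 227 [ 449.5 -207.4] [35.  34.3] 72.0 z [0.0082 0.0349 0.0436]
```

View pics/crop_scene0.png

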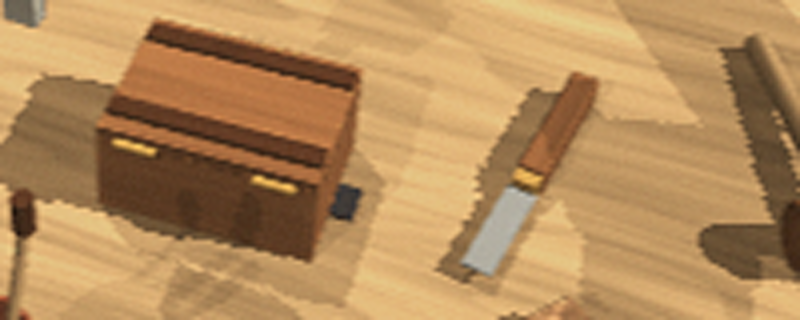

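View pics/crop_side0.png

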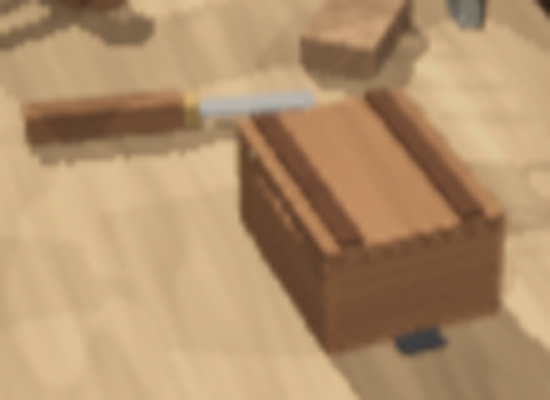

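View pics/crop_side1.png

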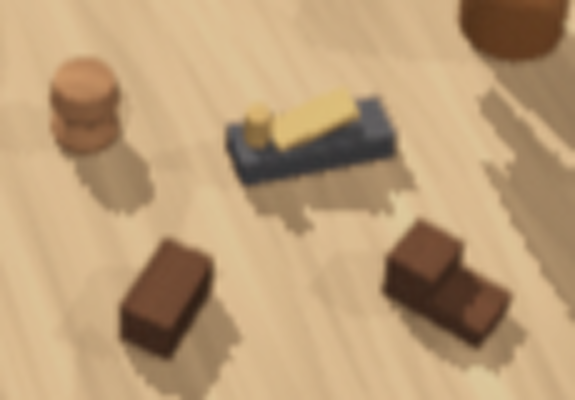

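```bash
cat >> h.py <<'E'
from scipy.spatial.transform import Rotation as Rn
def rot(): return Rn.from_euler('xyz',manip.get_eef_rot(),degrees=True).as_matrix()
def wcloud():
    p=np.array(manip.get_position());R=rot();c=vision.camera('wrist')
    K=c['intrinsics'];z=c['z_map'];v,u=np.mgrid[:z.shape[0],:z.shape[1]]
    P=np.stack([(u-K[0,2])/K[0,0]*z,(v-K[1,2])/K[1,1]*z,z],-1)
    T=c['tool_from_camera'];W=(P@T[:3,:3].T+T[:3,3])@R.T+p;W[z==0]=np.nan
    return c,W
def box(W,x,y,z): return W[np.all([(W[...,i]>a)&(W[...,i]<b) for i,(a,b) in enumerate([x,y,z])],0)]
def rect(p): 
    r=cv2.minAreaRect((p[:,:2]*1000).astype(np.float32)); return np.round(r[0],1),np.round(r[1],1),round(r[2],1)
E
python3 - <<'E'
from h import *
print(manip.ik([.5067,.2947,.2],[-90,0,-8]), manip.ik([.5067,.2947,.003],[-90,0,-8]))
manip.move_to([.47,.28,.22],[-90,0,-8])
print(manip.get_qpos())
c,W=wcloud();save('w1',c)
for nm,x,y,z in [('knifehandle',(.38,.55),(.24,.35),(.022,.03)),('blade',(.555,.66),(.24,.33),(.008,.03)),('knife',(.38,.64),(.24,.33),(.008,.03)),('lid',(.5,.7),(-.03,.2),(.074,.09))]:
    p=box(W,x,y,z);print(nm,len(p),*(rect(p) if len(p)>5 else ''),np.percentile(p[:,2],[5,50,95]).round(4) if len(p) else '')
print(manip.get_time())
E
```

```text
[ 4.92820760e+01  1.22677314e+01 -1.09444021e+01 -2.54444375e-14
 -6.67878665e+01 -1.47282076e+02] [ 4.92820760e+01  2.36924111e+01 -2.39820082e+01 -2.54444375e-14
 -4.23255807e+01 -1.47282076e+02]
[ 5.12794546e+01  7.78786834e+00 -1.38510200e+01  3.63512729e-03
 -6.83657915e+01 -1.49267287e+02]
knifehandle 1962 [475.5 300.7] [ 22.  126.5] 81.5 [0.0232 0.026  0.0274]
blade 827 [588.5 284.3] [21.7 69.5] 82.4 [0.0133 0.0145 0.0157]
knife 3059 [517.9 294.4] [ 22.1 212.2] 81.6 [0.0137 0.0252 0.0272]
lid 1588 [593.9 132. ] [122.9  71.3] 5.4 [0.078  0.0809 0.0851]
2.1917
```

View pics/w1.png

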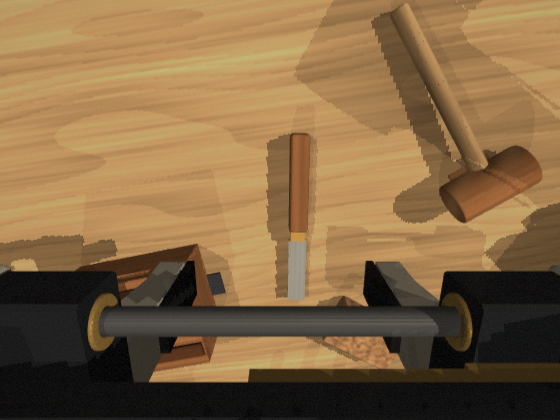

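Run:
```python
from h import *
move_gripper(.06)
manip.move_to([.505,.296,.08],[-90,0,-8.3])
hit=manip.move_straight([.505,.296,.003],vel=.1,threshold=8)
print(hit,manip.get_position(),manip.get_wrist_force())
move_gripper(.0,60)
print(manip.get_width(),manip.get_position())
manip.move_straight([.505,.296,.15],vel=.15)
print(manip.get_wrist_force(),manip.get_torque(),manip.get_width())
c,W=wcloud();save('w2',c)
np.save('w2W.npy',W)
for n in ['scene','side']:
    c=vision.camera(n);save(n+'2',c);np.save(n+'2W.npy',cloud(c))
print(manip.get_time())
```

```text
False [0.50542958 0.29644098 0.00376455] [-1.17092157  0.27423465  0.25612641]
0.000485946221788548 [0.50500465 0.29600001 0.00299411]
[-0.24355376  0.180298    0.88938231] [-0.07856593 -0.14791686  0.0059933 ] 0.00033706056533258904
6.8083
```

View pics/w2.png

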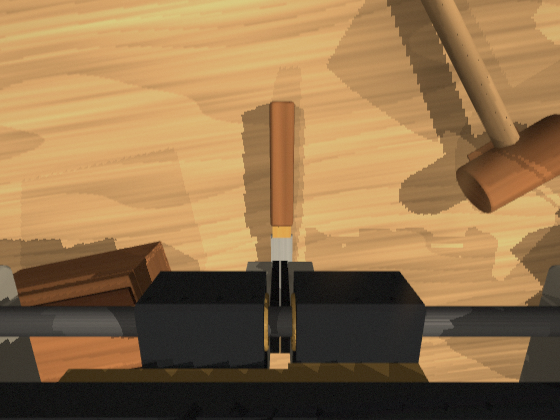

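View pics/scene2.png

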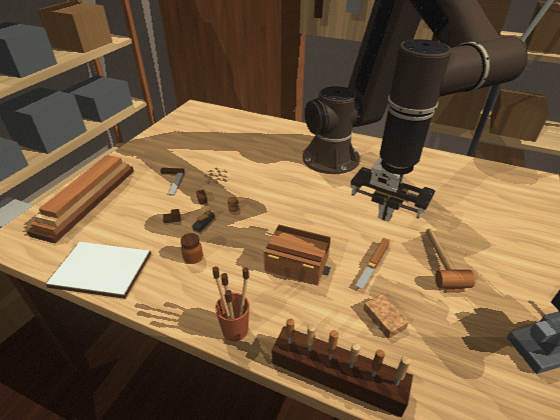

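View pics/side2.png

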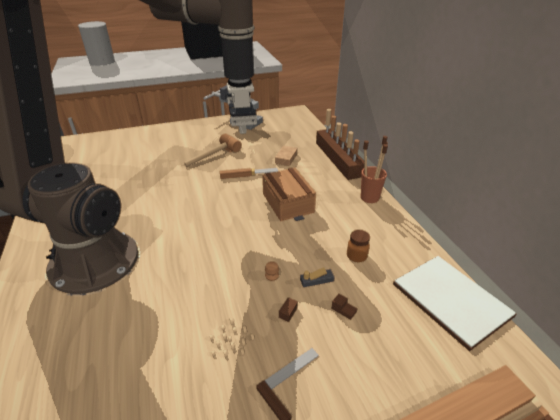

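Run:
```python
from h import *
for n in ['scene','side','w']:
    W=np.load(('w2W' if n=='w' else n+'2W')+'.npy')
    for nm,x,y,z in [('knife',(.36,.66),(.2,.36),(.008,.03)),('handle',(.36,.56),(.2,.36),(.022,.03)),('finger',(.4,.6),(.25,.35),(.10,.18)),('lid',(.5,.7),(-.03,.2),(.03,.095))]:
        p=box(W,x,y,z)
        if len(p)>5:print(n,nm,len(p),*rect(p),np.percentile(p[:,2],[0,5,50,95]).round(4))
W=np.load('scene2W.npy');print(W[205:222:3,387].round(3))
c=cv2.imread('pics/scene2.png');cv2.imwrite('pics/c1.png',cv2.resize(c[150:310,250:450],None,fx=4,fy=3.7))
c=cv2.imread('pics/side2.png');cv2.imwrite('pics/c2.png',cv2.resize(c[80:230,200:340],None,fx=4,fy=4))
print(manip.get_width(),manip.get_position(),manip.get_eef_rot())
```

```text
scene knife 496 [542.9 295.9] [250.1  84.8] 10.4 [0.0087 0.0122 0.0218 0.0286]
scene handle 206 [478.2 298.1] [ 22.5 126.8] 81.9 [0.0221 0.0227 0.0251 0.028 ]
scene finger 10 [516.1 291.4] [30.4  2.7] 81.3 [0.1764 0.1767 0.179  0.1798]
scene lid 2467 [602.5  85.3] [131.1 161.2] 3.4 [0.0301 0.0384 0.0796 0.0847]
side knife 384 [538.9 298.1] [246.8  80.5] 9.9 [0.0081 0.0097 0.0184 0.0282]
side handle 126 [476.2 298.9] [ 29.2 124. ] 85.6 [0.0222 0.0227 0.0264 0.0286]
side lid 1735 [598.8  87.5] [127.8 166.8] 4.3 [0.0301 0.0367 0.0799 0.0855]
w knife 3756 [515.8 295. ] [ 22.  206.6] 81.6 [0.0122 0.0142 0.0258 0.0272]
w handle 3102 [475.8 300.8] [ 22.  125.8] 81.6 [0.022  0.0233 0.026  0.0273]
w finger 89 [493.8 297. ] [31.   2.1] 81.7 [0.1745 0.175  0.1785 0.1799]
w lid 9025 [581.  96.] [ 91.5 143. ] 3.5 [0.03   0.0381 0.0801 0.0843]
[[0.546 0.296 0.25 ]
 [0.515 0.296 0.217]
 [0.518 0.298 0.21 ]
 [0.515 0.299 0.198]
 [0.517 0.301 0.19 ]
 [0.517 0.303 0.18 ]]
0.0003926804683619015 [0.50459541 0.29561479 0.14894891] [-9.00865314e+01  6.33205299e-02 -8.30381795e+00]
```

View pics/c1.png

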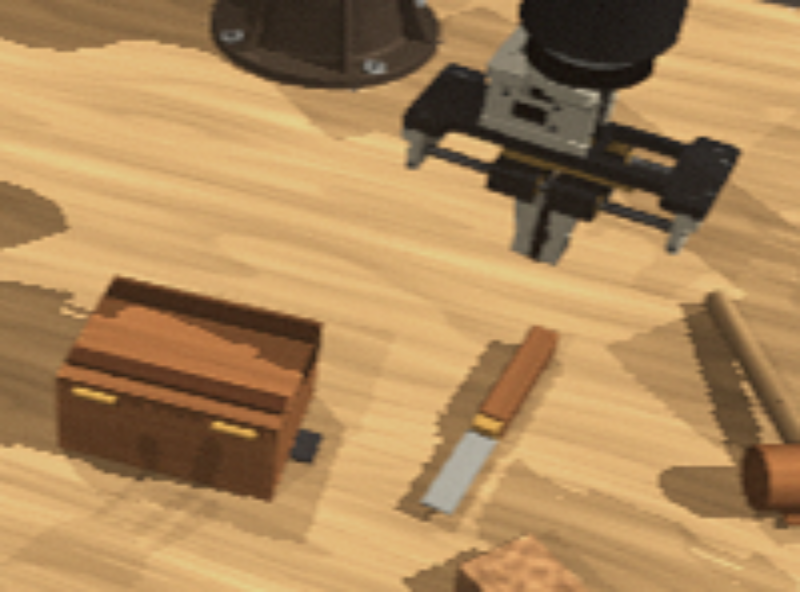

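View pics/c2.png

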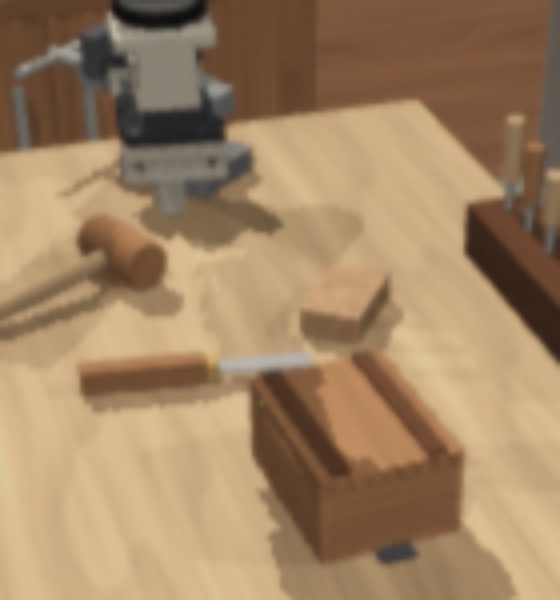

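Run:
```python
from h import *
import pickle
W=cloud(pickle.load(open('scene0.pkl','rb')))
p=box(W,(.6,.75),(-.06,.06),(.1,.26));print(np.sort(p[:,2])[:40:4].round(4)); q=p[p[:,2]<.245]; print(len(q),q.min(0),q.max(0))
W=np.load('scene2W.npy');p=box(W,(.45,.56),(.2,.4),(.06,.23));print(np.sort(p[:,2])[:40:4].round(4),p.min(0),p.max(0))
W=np.load('side2W.npy');p=box(W,(.45,.56),(.2,.4),(.06,.23));print(len(p),np.sort(p[:,2])[:40:4].round(4),p.min(0),p.max(0))
W=np.load('w2W.npy');p=box(W,(.45,.56),(.2,.4),(.06,.23));print(len(p),np.sort(p[:,2])[:40:4].round(4),p.min(0),p.max(0))
```

```text
[0.2256 0.2279 0.229  0.2297 0.2303 0.2312 0.2316 0.232  0.2326 0.2336]
109 [ 0.61409944 -0.01381128  0.22560658] [0.7374055  0.00969913 0.24476294]
[0.1764 0.1789 0.1797 0.1806 0.1816 0.1821 0.1833 0.1842 0.1848 0.1857] [0.49881185 0.27142021 0.17636416] [0.5207443  0.31173082 0.22999075]
58 [0.1775 0.18   0.1813 0.1844 0.1866 0.1877 0.1898 0.1934 0.1945 0.1966] [0.4905789  0.27407201 0.17745891] [0.51305311 0.30103722 0.20780266]
1779 [0.1745 0.1749 0.1758 0.176  0.1763 0.1766 0.1769 0.1772 0.1775 0.1778] [0.4899863  0.28109681 0.17451265] [0.5139164  0.31271149 0.22936083]
```

Run:
```python
from h import *
move_gripper(.06)
manip.move_straight([.505,.296,.03],vel=.2)
print(manip.get_wrist_force())
hit=manip.move_straight([.505,.296,-.021],vel=.08,threshold=6)
print(hit,manip.get_position(),manip.get_wrist_force())
move_gripper(.0,60)
print(manip.get_width(),manip.get_position(),manip.get_wrist_force())
manip.move_straight([.505,.296,.09],vel=.15)
print(manip.get_wrist_force(),manip.get_torque(),manip.get_width())
c,W=wcloud();save('w3',c)
np.save('w3W.npy',W)
for n in ['scene','side']:
    c=vision.camera(n);save(n+'3',c);np.save(n+'3W.npy',cloud(c))
print(manip.get_time())
for n in ['scene','side','w']:
    W=np.load(n+'3W.npy')
    for nm,x,y in [('blade',(.57,.66),(.2,.36)),('handle',(.38,.475),(.2,.36))]:
        p=box(W,x,y,(.07,.17))
        if len(p)>5:print(n,nm,len(p),*rect(p),np.percentile(p[:,2],[0,5,50,95]).round(4),'slope',np.polyfit(p[:,0],p[:,2],1).round(3))
```

```text
[0.07191056 0.73070128 0.24289716]
False [ 0.50526185  0.29622985 -0.02074905] [0.6087291  0.23433314 0.08669532]
0.021349000961904837 [ 0.50507509  0.29611257 -0.02089998] [-1.40892603  1.29169487  1.83693697]
[ 0.6475756   0.17461316 -2.80851149] [-0.11072994 -0.12225067 -0.0173233 ] 0.021379700306090803
11.1917
scene blade 137 [596.8 278.6] [22.4 55.7] 81.3 [0.1201 0.1212 0.1234 0.1254] slope [-0.004  0.126]
scene handle 15 [457.6 292.7] [ 8.7 34.4] 88.7 [0.1333 0.1337 0.135  0.1362] slope [0.007 0.132]
side blade 55 [595.7 283.9] [26.  51.7] 83.9 [0.1197 0.1221 0.1244 0.1261] slope [0.006 0.12 ]
side handle 168 [443.9 302.1] [25.1 63.3] 85.4 [0.1108 0.1136 0.1291 0.1374] slope [0.001 0.127]
w handle 8235 [444.3 304.1] [22.1 65.2] 81.5 [0.1318 0.1343 0.1359 0.1371] slope [0.002 0.135]
```

View pics/w3.png

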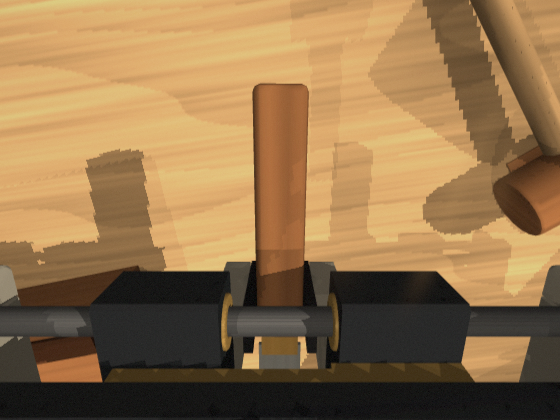

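View pics/scene3.png

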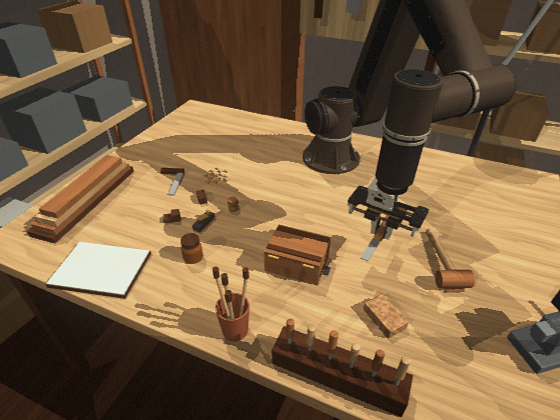

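```bash
cat >> h.py <<'E'
BY=np.radians(4.4);U=np.array([np.cos(BY),np.sin(BY)]);V=np.array([-U[1],U[0]])
BC=np.array([.597,.087])
def tcp_for_tip(xb,z,yb=0,L=.119,dz=.0335):
    p=BC+xb*U+yb*V-L*U
    return [p[0],p[1],z-dz]
BO=[-90,0,4.4]
E
python3 - <<'E'
from h import *
manip.move_straight(tcp_for_tip(-.12,.12),frame=BO,vel=.2) if False else manip.move_to(tcp_for_tip(-.12,.13),BO)
manip.move_straight(tcp_for_tip(-.08,.0645),vel=.15)
print(manip.get_position(),manip.get_wrist_force(),manip.get_qpos())
c,W=wcloud();save('w4',c);np.save('w4W.npy',W)
for n in ['scene','side']:
    c=vision.camera(n);save(n+'4',c);np.save(n+'4W.npy',cloud(c))
    f=c['frame'][:,:,::-1]
    cv2.imwrite(f'pics/{n}4c.png',cv2.resize(f[130:230,200:330] if n=='side' else f[190:300,240:400],None,fx=5,fy=5,interpolation=cv2.INTER_CUBIC))
print(manip.get_time())
E
```

```text
[0.39857464 0.07184981 0.03088184] [ 0.44389406 -0.89601339 -0.98967125] [ 3.84914286e+01  6.42890641e+00 -4.48717743e+01  7.91371913e-03
 -3.87782085e+01 -1.24096233e+02]
13.05
```

View pics/side4c.png

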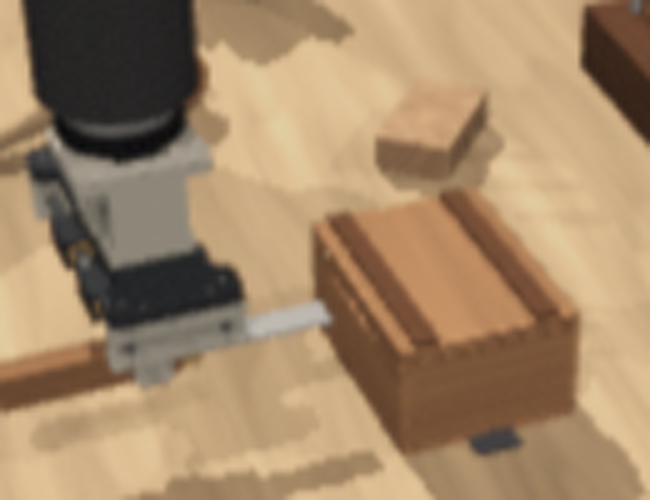

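View pics/w4.png

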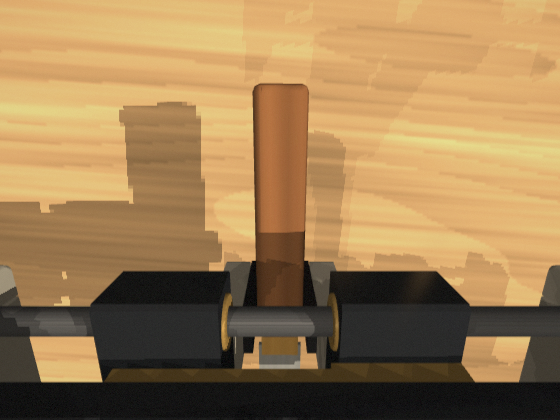

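Run:
```python
from h import *
for n in ['side','scene']:
    W=np.load(n+'4W.npy')
    D=(W[...,:2]-BC);xb=D@U;yb=D@V
    m=(xb<-.066)&(xb>-.15)&(abs(yb)<.03)&(W[...,2]>.04)&(W[...,2]<.1)
    print(n,m.sum(),np.percentile(W[m][:,2],[5,50,95]).round(4) if m.any() else '', xb[m].max() if m.any() else '',yb[m].mean())
    # front face of box & lid front edge
    for z0,z1 in [(.02,.055),(.06,.069),(.071,.08)]:
        m=(xb<-.03)&(xb>-.075)&(abs(yb)<.075)&(W[...,2]>z0)&(W[...,2]<z1)
        print(z0,m.sum(),np.percentile(xb[m],[2,20,50]).round(4) if m.any() else '')
manip.hold(.01)
hit=manip.move_straight(tcp_for_tip(-.035,.0645),vel=.06,threshold=5)
print(hit,manip.get_position(),manip.get_wrist_force(),manip.get_time())
for n in ['side','scene']:
    c=vision.camera(n);f=c['frame'][:,:,::-1]
    cv2.imwrite(f'pics/{n}5c.png',cv2.resize(f[130:230,200:330] if n=='side' else f[190:300,240:400],None,fx=5,fy=5,interpolation=cv2.INTER_CUBIC))
```

```text
side 84 [0.0648 0.0673 0.0698] -0.08098176240315688 -0.0008947620563223155
0.02 148 [-0.0619 -0.0604 -0.0596]
0.06 39 [-0.061  -0.0595 -0.0585]
0.071 63 [-0.0613 -0.0599 -0.0585]
scene 119 [0.0638 0.0663 0.0688] -0.07630522315562391 -0.0029501750787541145
0.02 0 
0.06 0 
0.071 70 [-0.0598 -0.0572 -0.0537]
False [0.44301082 0.07489289 0.03078241] [-0.57836076  0.09053423 -1.03361136] 13.9583
```

View pics/side5c.png

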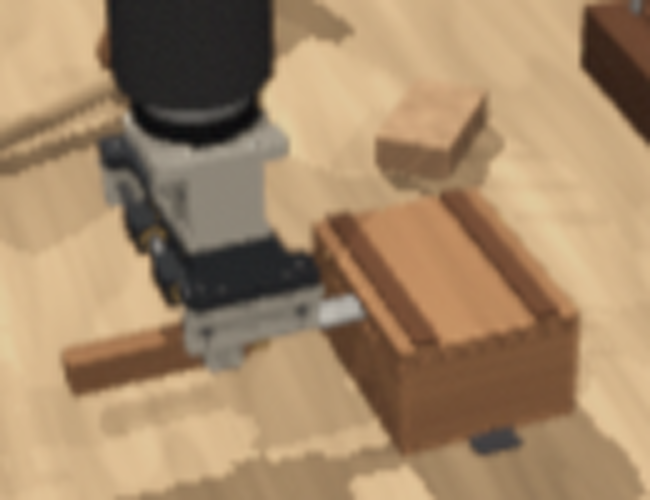

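Run:
```python
from h import *
r=.095
def tip(th,r=r): 
    t=np.radians(th);return tcp_for_tip(.06-r*np.cos(t),.07+r*np.sin(t)-.00125)
for th in [4,12,20,28,36]:
    manip.move_straight(tip(th),vel=.06)
    print(th,manip.get_position().round(4),manip.get_wrist_force().round(2),manip.get_torque().round(3))
for n in ['side','scene']:
    c=vision.camera(n);f=c['frame'][:,:,::-1];np.save(n+'6W.npy',cloud(c))
    cv2.imwrite(f'pics/{n}6c.png',cv2.resize(f[100:230,190:330] if n=='side' else f[160:300,240:400],None,fx=4,fy=4,interpolation=cv2.INTER_CUBIC))
print(manip.get_time(),manip.get_width())
```

```text
4 [0.4438 0.0754 0.0423] [-0.39  1.04 -2.36] [-0.17   0.016  0.029]
12 [0.4459 0.0755 0.0554] [ 0.22  0.24 -2.01] [-0.013 -0.103 -0.029]
20 [0.4497 0.0759 0.0682] [ 0.33 -0.33 -1.44] [-0.004 -0.102 -0.072]
28 [0.4551 0.0763 0.0803] [ 0.5   0.14 -2.57] [-0.007 -0.085 -0.007]
36 [0.4622 0.0768 0.0915] [-0.21  0.22 -1.41] [-0.011 -0.085  0.012]
15.9917 0.021622282705479102
```

View pics/side6c.png

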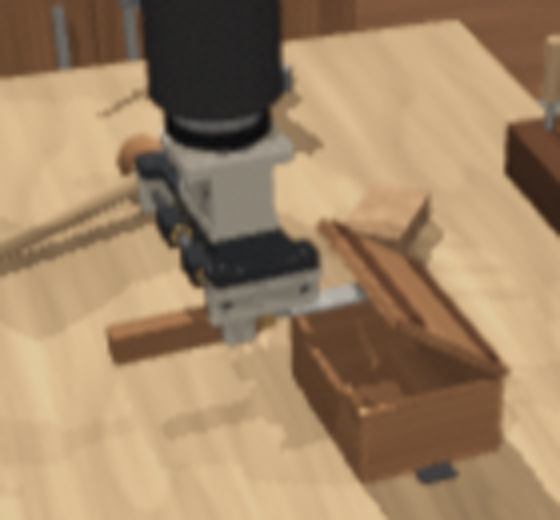

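View pics/scene6c.png

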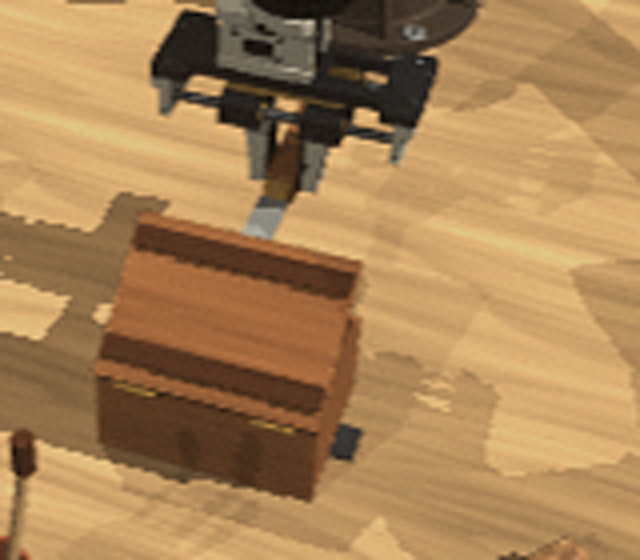

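Run:
```python
from h import *
r=.095
def tip(th,r=r): 
    t=np.radians(th);return tcp_for_tip(.06-r*np.cos(t),.07+r*np.sin(t)-.00125)
for th in [46,56,66,76,86,92,98,104]:
    manip.move_straight(tip(th),vel=.07)
    print(th,manip.get_position().round(4),manip.get_wrist_force().round(2))
manip.hold(.3)
for n in ['side','scene']:
    c=vision.camera(n);f=c['frame'][:,:,::-1];np.save(n+'7W.npy',cloud(c))
    cv2.imwrite(f'pics/{n}7c.png',cv2.resize(f[70:230,190:350] if n=='side' else f[160:300,240:400],None,fx=3.7,fy=3.7,interpolation=cv2.INTER_CUBIC))
print(manip.get_time(),manip.get_width())
```

```text
46 [0.4731 0.0777 0.104 ] [-0.36  0.12 -1.88]
56 [0.4858 0.0786 0.1142] [ 0.88  0.24 -1.76]
66 [0.5001 0.0796 0.1221] [-0.06  0.35 -1.23]
76 [0.5156 0.0808 0.1273] [ 0.14 -0.52 -1.74]
86 [0.532  0.082  0.1299] [-1.38 -0.36 -2.12]
92 [0.5419 0.0828 0.1301] [-0.19  0.41 -1.26]
98 [0.5518 0.0835 0.1291] [-0.98 -0.45 -0.65]
104 [0.5615 0.0842 0.1272] [-0.09 -0.48 -0.58]
19.1833 0.021837158711536218
```

View pics/side7c.png

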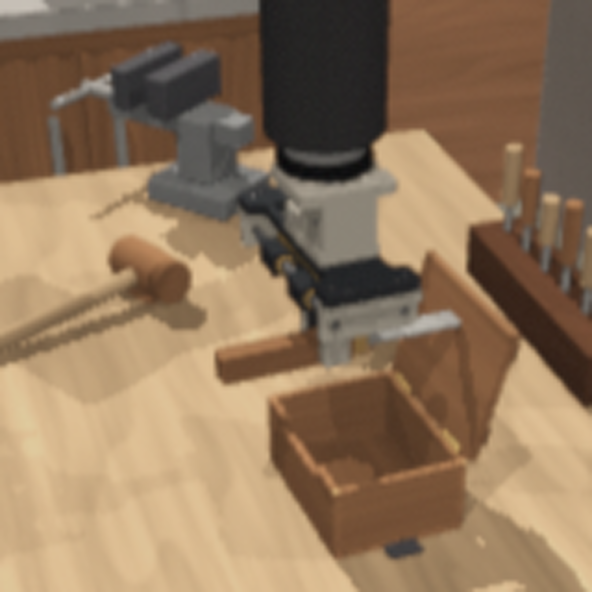

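View pics/scene7c.png

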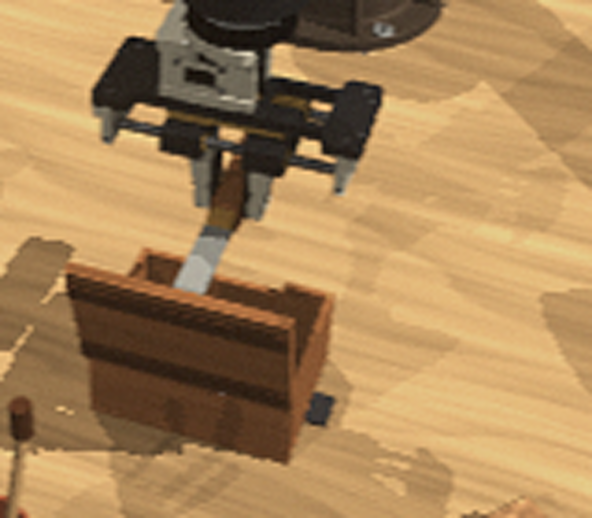

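Run:
```python
from h import *
p=np.array(manip.get_position());q=p.copy();q[:2]-=.13*U
manip.move_straight(q,vel=.2)
manip.move_to([.505,.296,.06],[-90,0,-8.3])
manip.move_straight([.505,.296,-.005],vel=.15)
hit=manip.move_straight([.505,.296,-.0212],vel=.05,threshold=5)
print(hit,manip.get_position(),manip.get_wrist_force())
move_gripper(.05)
manip.move_straight([.505,.296,.10],vel=.2)
print(manip.get_time())
manip.move_to([.5,.1,.3],[-90,0,-8.3])
for n in ['side','scene']:
    c=vision.camera(n);save(n+'8',c);W=cloud(c);np.save(n+'8W.npy',W)
    for nm,x,y,z in [('knife',(.38,.65),(.24,.33),(.008,.04)),('lid',(.6,.75),(-.03,.2),(.1,.22)),('block',(.42,.51),(-.38,-.29),(.02,.035)),('steptop',(.53,.63),(-.42,-.31),(.025,.04)),('step',(.53,.63),(-.42,-.31),(.009,.04)),('plane',(.5,.62),(-.31,-.21),(.006,.05)),('ball',(.42,.49),(-.25,-.17),(.006,.06))]:
        p=box(W,x,y,z)
        if len(p)>5: print(n,nm,len(p),*rect(p),np.percentile(p[:,2],[5,50,95]).round(4))
print(manip.get_time(),manip.get_qpos())
```

```text
True [ 0.50525066  0.29630801 -0.02091105] [-0.97807663 -1.10102783  5.24703449]
23.3667
side knife 343 [532.4 292.9] [238.7  60. ] 3.4 [0.0096 0.0181 0.0286]
side lid 880 [680.   93.2] [ 36.1 164.1] 4.7 [0.105  0.1477 0.1852]
side block 223 [ 452.1 -331.1] [51.3 28.8] 44.7 [0.0221 0.0265 0.0287]
side steptop 134 [ 575.3 -354.1] [34.3 27.3] 34.1 [0.0263 0.0305 0.0325]
side step 334 [ 583.1 -365.3] [34.1 54.9] 34.9 [0.0119 0.0173 0.0321]
side plane 438 [ 556.  -258.3] [32.7 84.9] 86.7 [0.0087 0.0211 0.0377]
side ball 229 [ 449.3 -208.1] [34.9 34.3] 72.0 [0.0082 0.0353 0.044 ]
scene knife 463 [519.  291.3] [ 22.8 213.2] 81.5 [0.0115 0.0198 0.0271]
scene lid 1201 [689.4  91.3] [ 30.1 160.4] 5.3 [0.1055 0.1583 0.1853]
scene block 76 [ 455.3 -333.9] [58.8 27.8] 45.3 [0.0219 0.0257 0.0286]
scene steptop 66 [ 577.3 -357.6] [36.1 26.8] 33.2 [0.0259 0.0296 0.0325]
scene step 150 [ 585.5 -368.8] [36.6 54.9] 35.5 [0.0111 0.0182 0.0315]
scene plane 244 [ 560.4 -259.6] [33.6 85.1] 83.2 [0.0085 0.0197 0.0373]
scene ball 126 [ 454.9 -207.9] [31.6 33.8] 26.5 [0.0079 0.0334 0.0432]
24.55 [ 3.34795024e+01  1.94361470e+00 -1.02415536e+01 -2.39182051e-02
 -7.79899805e+01 -1.31722343e+02]
```

View pics/side8.png

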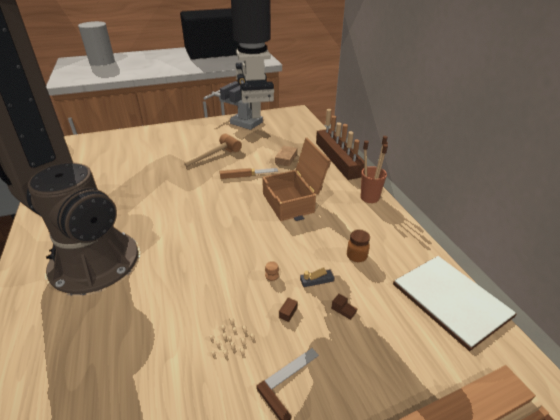

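Run:
```python
from h import *
b=[.4525,-.3315]
move_gripper(.052)
manip.move_to([*b,.09],[-90,0,43.8])
manip.move_straight([*b,.03],vel=.2)
hit=manip.move_straight([*b,-.021],vel=.1,threshold=6)
print(hit,manip.get_position(),manip.get_wrist_force())
move_gripper(0,25)
print(manip.get_width())
manip.move_straight([*b,.10],vel=.2)
print(manip.get_width(),manip.get_time())
c,W=wcloud();save('w9',c)
```

```text
False [ 0.45307165 -0.33176055 -0.02031126] [-0.17264667  0.11431351  0.35873155]
0.027586657224025587
0.02784167803212373 28.9833
```

View pics/w9.png

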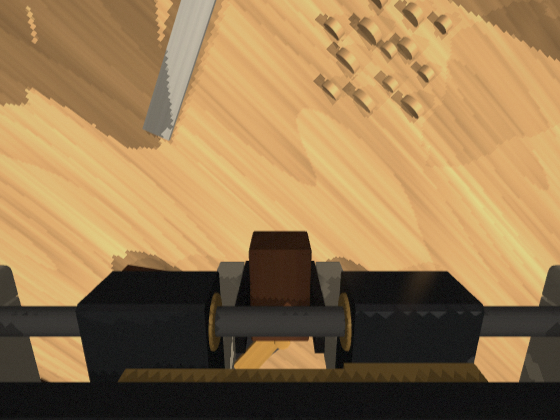

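Run:
```python
from h import *
def at(xb,yb,z): p=BC+xb*U+yb*V; return [p[0],p[1],z]
manip.move_to(at(-.012,-.025,.13),BO)
print(manip.get_width())
hit=manip.move_straight(at(-.012,-.025,-.004),vel=.15,threshold=8)
print(hit,manip.get_position(),manip.get_wrist_force())
move_gripper(.045)
manip.move_straight(at(-.012,-.025,.13),vel=.2)
# step
a=np.radians(-54.5);s=np.array([.583,-.365])-.007*np.array([np.cos(a),np.sin(a)])
move_gripper(.052)
manip.move_to([*s,.09],[-90,0,-54.5])
c,W=wcloud();save('w10',c);p=box(W,(.53,.63),(-.42,-.31),(.009,.04))
print(len(p),*rect(p) if len(p)>5 else '')
print(s,manip.get_time())
```

```text
0.027765118813612554
False [ 0.58762943  0.06120841 -0.00320155] [ 0.59310031  0.45507277 -0.02318033]
2429 [ 582.1 -366.8] [30. 55.] 33.7
[ 0.57893508 -0.35930119] 35.0167
```

View pics/w10.png

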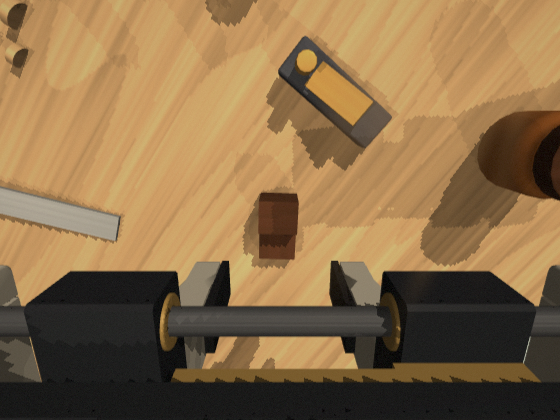

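Run:
```python
from h import *
def at(xb,yb,z): p=BC+xb*U+yb*V; return [p[0],p[1],z]
s=[.5783,-.3605]
manip.move_straight([*s,.03],frame=[-90,0,-55.8],vel=.2)
hit=manip.move_straight([*s,-.021],vel=.1,threshold=6)
print(hit,manip.get_position(),manip.get_wrist_force())
move_gripper(0,25)
print(manip.get_width())
manip.move_straight([*s,.13],vel=.2)
print(manip.get_width())
manip.move_to(at(-.005,.027,.13),BO)
c=vision.camera('side');save('side11',c);c,W=wcloud();save('w11',c)
print(manip.get_width(),manip.get_time())
```

```text
False [ 0.57874136 -0.36075962 -0.02047164] [ 0.01007332  1.04129393 -0.10564296]
0.029413263658992855
0.029535653493142515
0.029484647794519068 39.3667
```

View pics/side11.png

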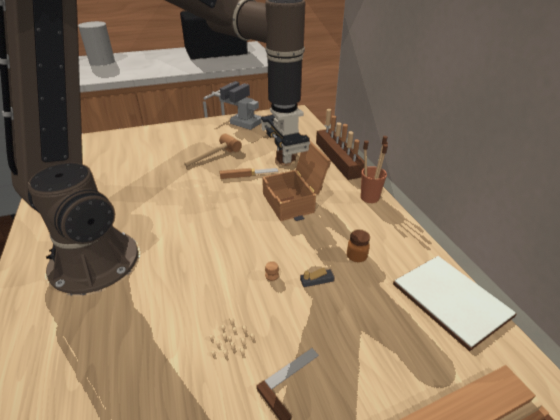

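View pics/w11.png

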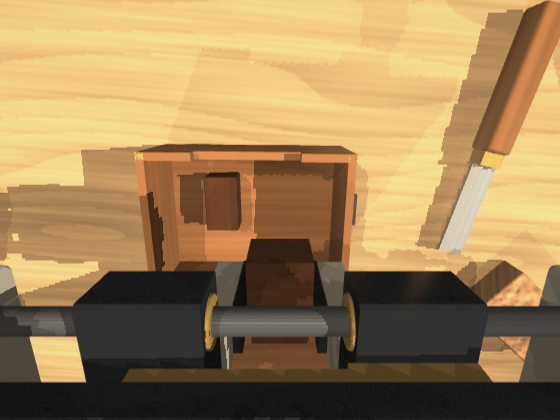

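Run:
```python
from h import *
def at(xb,yb,z): p=BC+xb*U+yb*V; return [p[0],p[1],z]
hit=manip.move_straight(at(-.005,.027,.010),vel=.15,threshold=8)
print(hit,manip.get_position())
move_gripper(.046)
manip.move_straight(at(-.005,.027,.13),vel=.2)
manip.move_to([.45,.05,.3],BO)
c,W=wcloud();save('w12',c)
D=W[...,:2]-BC;xb=D@U;yb=D@V
m=(abs(xb)<.052)&(abs(yb)<.072)&(W[...,2]>.015)&(W[...,2]<.066)
k,lab,st,cen=cv2.connectedComponentsWithStats(m.astype(np.uint8))
for i in range(1,k):
    if st[i,4]>60: q=lab==i; print(st[i,4],'xb',xb[q].min().round(4),xb[q].max().round(4),'yb',yb[q].min().round(4),yb[q].max().round(4),'zmax',np.percentile(W[q][:,2],98).round(4))
for n in ['side','scene']:
    c=vision.camera(n);save(n+'12',c);W=cloud(c)
    for nm,x,y,z in [('knife',(.38,.65),(.24,.33),(.008,.04)),('lid',(.6,.75),(-.03,.2),(.1,.22)),('plane',(.5,.62),(-.31,-.21),(.006,.05)),('ball',(.42,.49),(-.25,-.17),(.006,.06))]:
        p=box(W,x,y,z)
        if len(p)>5: print(n,nm,len(p),*rect(p),np.percentile(p[:,2],[5,50,95]).round(4))
print(manip.get_time())
```

```text
False [0.5906412  0.11372045 0.01077609]
625 xb -0.0366 0.0114 yb -0.039 -0.012 zmax 0.034
663 xb -0.0252 0.0298 yb 0.0117 0.0415 zmax 0.0376
side knife 343 [532.2 292.5] [238.5  63.4] 2.8 [0.0103 0.0181 0.0281]
side lid 876 [680.5  93.6] [ 34.2 164.2] 4.8 [0.1055 0.1475 0.1854]
side plane 440 [ 556.6 -259.2] [32.8 85.2] 86.5 [0.0091 0.0209 0.0381]
side ball 228 [ 452.3 -200.5] [50.9 35. ] 68.0 [0.0084 0.034  0.0436]
scene knife 462 [521.  291.2] [ 22.6 211.5] 81.3 [0.0117 0.0205 0.0274]
scene lid 1205 [688.6  91.2] [ 28.9 160.5] 4.5 [0.1056 0.1586 0.1854]
scene plane 246 [ 561.7 -260.3] [34.1 85.6] 87.3 [0.008  0.02   0.0373]
scene ball 129 [ 454.6 -208.2] [33.1 34.1] 18.9 [0.0079 0.032  0.0423]
42.6833
```

View pics/w12.png

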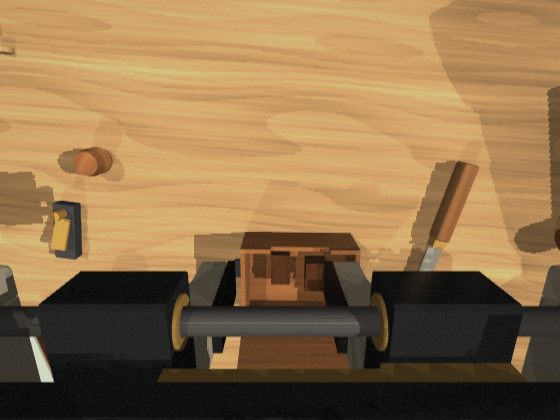

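View pics/scene12.png

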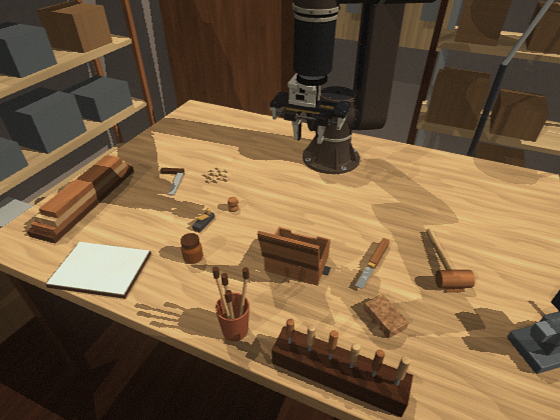

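Run:
```python
from h import *
manip.hold(.3);print(finish_job(),manip.get_time())
```

```text
the job is handed in; nothing more can be done
the job is handed in; nothing more can be done
```

I handed the job in shortly after 43 s of the 72 s allowed; no verdict is reported. I levered the lid open with the knife and laid the knife flat at its old place. Both offcuts are in the box and the lid is still open.

**Offcuts:** the last wrist-camera check showed both upright inside the walls, with tops at 34 mm (block) and 38 mm (stepped).

**Lid and knife:** in the side and scene views the lid leaned back past upright, with its top edge behind the hinge. The knife lay level on the bench. The arm was about 0.3 m up and clear of everything.

**First grasp missed:** the gripper closed on nothing. The cameras showed the real finger ends about 25 mm short of the reported TCP. I went 25 mm lower for every later grasp, and all of those held.

**Small disagreements:**
- The scene camera read up to about 5 mm further out in x than the side camera, so I relied on the side and wrist cameras.
- In the last side view the ball knob's outline came out longer (51 mm instead of 35 mm). The scene view showed it unmoved, so I took this as a depth artefact.

I measured only the plane and the ball knob at the end, and both were where they started. The jar, cork block, mallet and square I checked by eye, and saw no change.

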